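# Lay the lock parts on their outline mats

## Task

Lay out the customer's lock order: put each of the four lock parts (brass padlock, green mortice lock, steel door knob, brass rim cylinder) onto the mat that shows its white outline, lying or standing as it is now and covering the outline, with the padlock's shackle and the lock's latch pointing as drawn. Set each part down rather than dropping it, and leave the oil bottle and the jar as they stand.

Things in the scene. Friction and masses are not known exactly. Their poses are not given: they have to be found in the camera images.
- padlock: Brass padlock lying flat: brass block 46 (x) x 40 (y) x 20 mm high with two dark bands; steel shackle of 8 mm bar, 36 mm wide, reaching from the block to y = +64 mm. Origin: underside of the block, at its centre; z up, +y towards the shackle. Grip the block across x (46 mm). About 0.26 kg (+-30 %).
- lockcase: Mortice door lock lying flat, 18 mm high: green case with a steel faceplate strip (140 mm long) along its +x side; 43 (x) x 140 (y) mm over all. A brass latch bolt sticks out 12.5 mm beyond the faceplate at y = 25 to 47 mm. Origin: underside, centre of the 43 x 140 outline; z up, +x to the faceplate, +y to the latch end. Grip across x at y = 0 (43 mm). About 0.42 kg (+-30 %).
- knob: Round steel door knob standing upright on its rose: rose 64 mm across and 7 mm high, thin neck, knob 50 mm across at 37 to 49 mm height, top at 58 mm. Origin: centre of the underside; z up; round, so yaw is of no account. Grip the knob (50 mm) at 43 mm height. About 0.30 kg (may vary).
- cylinder: Round brass rim-lock cylinder standing upright, smaller than the knob: flange 42 mm across and 6 mm high, barrel 32 mm across, top at 40 mm with a steel disc and a black key slot. Origin: centre of the underside; z up; round, so yaw is of no account. Grip the barrel (32 mm). About 0.20 kg (may vary).
- mat_padlock: Fixed black rubber mat, 85 (x) x 125 (y) x 4 mm, with the padlock's white full-size outline. Origin: at its underside (table level), 50 mm from the middle of the drawn block towards the drawn shackle: the padlock's origin belongs at x 0, y -50 mm in this frame, its axes the same way as the mat's (+y to the shackle). Mat top 4 mm above the table.
- mat_lockcase: Fixed black rubber mat, 85 (x) x 160 (y) x 4 mm, with the mortice lock's white full-size outline. Origin: at its underside (table level), 50 mm from the middle of the drawn lock towards its latch end: the lock's origin belongs at x 0, y -50 mm in this frame, its axes the same way as the mat's (+x to the faceplate, +y to the latch end). Mat top 4 mm above the table.
- mat_knob: Fixed black rubber mat, 90 x 90 x 4 mm, with a large white disc, 64 mm across: the footprint of the door knob. Origin: centre of its underside (on the table), below the disc's centre; mat top 4 mm above the table.
- mat_cylinder: Fixed black rubber mat, 90 x 90 x 4 mm, with a small white disc, 42 mm across: the footprint of the rim-lock cylinder. Origin: centre of its underside (on the table), below the disc's centre; mat top 4 mm above the table.
- oil: Bystander, not to be disturbed: yellow oil bottle with a red cap, 44 mm across, 110 mm tall, standing upright beyond the mats. Origin: centre of its underside, z up.
- jar: Bystander, not to be disturbed: amber jar with a dark lid, 50 mm across, 75 mm tall, standing upright beyond the mats. Origin: centre of its underside, z up.
Things that resemble listed ones, but are neither listed nor needed, are in the scene too. Leave any orange look-alike of the cylinder alone. Leave any purple look-alike of the mat_cylinder alone.

How it is judged (in metres and radians):
At the end, for the whole second after the job is handed in: All four parts rest on their own mats: knob and cylinder upright and within 10 mm of the centres of their discs; padlock and mortice lock flat, within 10 mm of their outlines lengthwise and crosswise, turned within 0.2 rad (11 degrees) of them and the same way round; all released and at rest (z of padlock in the frame of mat_padlock between 0.002 and 0.008 m and angle between each of padlock, lockcase, knob, cylinder's own z axis and vertical below 0.1 rad and linear speed of each of padlock, lockcase, knob, cylinder below 0.01 m/s and angular speed of each of padlock, lockcase, knob, cylinder below 0.1 rad/s and x of padlock in the frame of mat_padlock between -0.01 and 0.01 m and y of padlock in the frame of mat_padlock between -0.06 and -0.04 m and angle between the y axis of padlock and the y axis of mat_padlock, either way round below 0.2 rad and y of mat_padlock in the frame of padlock above 0.03 m and z of lockcase in the frame of mat_lockcase between 0.002 and 0.008 m and x of lockcase in the frame of mat_lockcase between -0.01 and 0.01 m and y of lockcase in the frame of mat_lockcase between -0.06 and -0.04 m and angle between the y axis of lockcase and the y axis of mat_lockcase, either way round below 0.2 rad and y of mat_lockcase in the frame of lockcase above 0.03 m and z of knob in the frame of mat_knob between 0.002 and 0.008 m and horizontal distance between knob and mat_knob below 0.01 m and z of cylinder in the frame of mat_cylinder between 0.002 and 0.008 m and horizontal distance between cylinder and mat_cylinder below 0.01 m); the robot touches nothing.
It fails at once if the oil bottle is shifted by more than 20 mm or tipped (distance of oil from where it was at the start of the episode above 0.02 m or angle between oil's own z axis and vertical above 0.3 rad).
It fails at once if the jar is shifted by more than 20 mm or tipped (distance of jar from where it was at the start of the episode above 0.02 m or angle between jar's own z axis and vertical above 0.3 rad).
It fails at once if a lock part is dropped (falls free with its underside more than 35 mm above the table) ((height (world z) of padlock above 0.035 m and contact force between padlock and anything else below 0.05 N) or (height (world z) of lockcase above 0.035 m and contact force between lockcase and anything else below 0.05 N) or (height (world z) of knob above 0.035 m and contact force between knob and anything else below 0.05 N) or (height (world z) of cylinder above 0.035 m and contact force between cylinder and anything else below 0.05 N)).
It also fails if it takes over 120 s, if anything falls off the work surface, if the arm or the gripper's body presses on something with over 40 N, if the wrist force passes 120 N, or if a joint passes its speed limit or range.

## Robot

A 6-joint arm with a two-finger parallel gripper is mounted at the origin on the work surface. World frame = base frame: x ahead of the robot, y to its left, z up, the work surface at z = 0. Lengths are in mm, angles in rad, forces in N, time in s.
With the tool pointing down it reaches from about 275 to 1000 mm from the base axis. Payload 8.4 kg.
Tool frame: the origin (TCP) lies at the very end of the fingers, on their centre line; the grasp point (between the pads) lies 19 mm behind it (r.tcp_to_grasp is the distance from the TCP to the grasp point, in mm); z points along the fingers, y is the line along which they close (so a half turn about z gives the same grasp; the last joint's range is limited). The gripper opens to 85 mm and grips with 20 to 120 N. Pads are 22 mm wide; open, the fingers measure 114 mm over their backs; the gripper's body (76 mm by 85 mm) begins 54 mm behind the grasp point. The pads swing forward as they close: fully open they stand 13 mm farther back than shut.
Start: joints at [1.197, 0.353, 1.633, -0, 1.155, -0.002], TCP at [227.057, 582.3, 231.281] pointing down, gripper open.
Joint ranges: [-2.63, 2.63], [-0.92, 2.1], [0.06, 2.66], [-1.3, 4.44], [0, 2.69], [-3.02, 3.02]. Speed limits (rad/s): [2.22, 2.22, 2.79, 3.14, 3.14, 3.14].

## Interface

Orientations are given as [roll, pitch, yaw] about the fixed x, y, z axes, in that order (R = Rz(yaw) Ry(pitch) Rx(roll)).
In Python, from rig import r gives the robot as it stands. The module is installed in compiled form; this text tells all that it offers.
- The arm moves only by the tool play_rows, never from a script. Its argument "rows" is a list of rows, each an object with "dp": the shift along the tool's x, y, z in units of 40 mm (1.0 is 40 mm), a list of three; "turn": the turn, a rotation vector about the tool's x, y, z in units of 6 degrees (1.0 is 6 degrees), a list of three; "fingers": the closure, from 0 (fully open) to 1 (shut). In form: [{"dp": [tx, ty, tz], "turn": [wx, wy, wz], "fingers": fingers}, ...]. A call has 1 to 5 rows; each row shifts and turns the commanded pose from where the row before left it, along the tool's axes as they then stand; what a row does not reach is not made up. A row lasts 1/12 s, in which the tool goes at most 41.7 mm and 7.16 degrees, less where a joint would pass 70% of its speed; a pose out of reach is approached as far as the arm can. A call is refused whole if a number of a shift passes 1 or a number of a turn 1, either way. A call with a gripper value outside its range is refused whole. The fingers move at their own pace and stop on an object; "force" is the grip in N (left out, the last holds). Time passes only in rows, so rows that do not move let the fingers close. It gives the time, the measured TCP pose, the force, the opening and the grip force at its end, in the units of the state.
- r.sense(): the state, without advancing time (a new reading comes with each control period).
- r.grab_frame(name): name is "side" or "top" or "wrist"; returns a dict with "pixels" (480x640x3 uint8, red, green, blue), "fx", "fy", "cx", "cy" (pixels), "pose" (4x4, takes a point from camera to world coordinates). Camera axes: x right, y down, z forward; pixel columns grow to the right and rows downward; lengths in mm; the calibration is good to about 2 mm. A picture is of the moment at which its call begins. There is no depth.
- r.sign_off(): hands the job in; it is judged then, once.
The state is a dict: "clock": time; "qpos": joint angles; "qvel": joint speeds; "joint_efforts": joint torques, N m; "eef_pos": TCP position; "tcp_rot": TCP orientation; "contact_force": force on the tool from outside, world axes, zero at the start; "wrist_torque": the same for the moment, N m; "opening": opening from 0.0 (shut) to 1.0 (fully open); "grasp_force": force on a finger pad.
Only numpy, scipy, OpenCV 4.12 (cv2) and the standard library are available. Lean on these libraries where they do the work, as an engineer would, in place of code of your own. Each camera call takes 0.05 s, during which the arm holds its last target. There are 200 camera calls.

## Working session

There is one attempt and no reset: what is moved stays moved. The work goes in short steps, Python scripts to look and compute and a tool call to move; the robot and the scene stay as the last step left them, time stands still between calls to the robot, and variables do not carry over. Pictures are saved under pics/ and viewed, at most 14 in all, crops included, and the job is handed in when it is done.

Besides the shell and the picture viewer there is one more tool, called after "Call:" as name(argument=value, ...) on one line, values as JSON. play_rows: Moves the arm, as the interface text tells. Its arguments: {"type":"object","properties":{"rows":{"type":"array"},"force":{"type":"number"}},"required":["rows"]}

```bash
mkdir -p pics; python3 - <<'E'
from rig import r
import cv2,numpy as np,pickle
s=r.sense();print(s)
for n in("top","side","wrist"):
    f=r.grab_frame(n);cv2.imwrite(f"pics/{n}0.png",f["pixels"][:,:,::-1]);pickle.dump(f,open(f"{n}0.pkl","wb"))
    print(n,f["fx"],f["cx"],f["cy"],np.round(f["pose"],3).tolist())
E
```

```text
{'clock': 0.0, 'qpos': array([ 1.19656654e+00,  3.53666868e-01,  1.63412668e+00,  2.46401431e-05,
        1.15523655e+00, -2.42769602e-03]), 'qvel': array([-0.00137356, -0.00112686,  0.0010392 , -0.00066679, -0.00200759,
       -0.00027968]), 'joint_efforts': array([-3.14116907e-03, -6.05254555e+01, -3.42043626e+01, -3.88328253e-04,
        9.87692998e-03,  6.63582938e-06]), 'eef_pos': array([226.89083497, 581.84103341, 230.55319883]), 'tcp_rot': array([-3.14015527e+00, -2.60183203e-05,  2.76978058e+00]), 'contact_force': array([-0.37519817, -0.8535579 ,  0.10569141]), 'wrist_torque': array([-0.00947961, -0.0180037 ,  0.02189726]), 'grasp_force': 0.0, 'opening': 1.0026981326210338}
top 501.22041434715885 318.2031722456135 242.22650192279733 [[-0.008, -0.996, 0.09, 467.539], [-0.999, 0.011, 0.03, 10.329], [-0.031, -0.09, -0.995, 1160.011], [0.0, 0.0, 0.0, 1.0]]
side 503.08478628990065 319.1042397243506 235.6902494719201 [[0.808, -0.447, 0.385, 202.327], [-0.59, -0.62, 0.518, -477.682], [0.007, -0.645, -0.764, 744.88], [0.0, 0.0, 0.0, 1.0]]
wrist 357.69767296203054 322.96984909096227 235.56048884652253 [[0.363, 0.882, 0.301, 149.179], [0.932, -0.343, -0.118, 612.519], [-0.001, 0.323, -0.946, 374.035], [0.0, 0.0, 0.0, 1.0]]
```

View pics/top0.png

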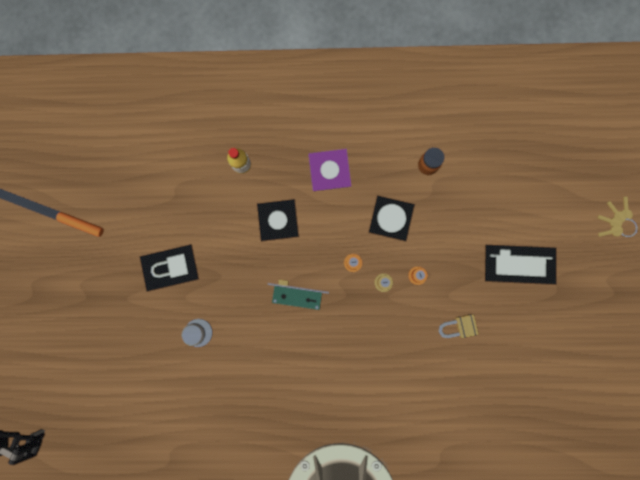

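View pics/side0.png

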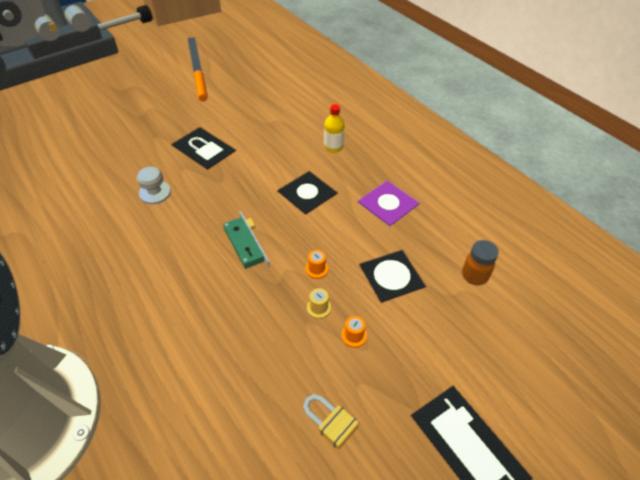

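The top view shows the padlock at (459,327), lock case at (297,298), knob at (197,333) and brass cylinder at (384,283) between two orange decoys. The mats are at (170,268) padlock, (520,264) lock case, (391,217) knob and (278,220) cylinder. The side view shows the same layout. Next I'll measure in both views.

```bash
cat > h.py <<'E'
import numpy as np,cv2,pickle
def ray(f,uv):
    d=np.array([(uv[0]-f["cx"])/f["fx"],(uv[1]-f["cy"])/f["fy"],1.]);T=np.array(f["pose"])
    return T[:3,3],T[:3,:3]@d/np.linalg.norm(d)
def plane(f,uv,z):
    o,d=ray(f,uv);return o+d*(z-o[2])/d[2]
def tri(f,a,g,b):
    o,d=ray(f,a);p,e=ray(g,b);s=np.linalg.lstsq(np.c_[d,-e],p-o,rcond=None)[0]
    A=o+d*s[0];B=p+e*s[1];return (A+B)/2,np.linalg.norm(A-B)
def hsv(f): return cv2.cvtColor(f["pixels"],cv2.COLOR_RGB2HSV)
def blobs(m,amin=30):
    n,l,st,c=cv2.connectedComponentsWithStats(m.astype(np.uint8))
    return [(st[i,4],c[i],st[i,:4],l==i) for i in range(1,n) if st[i,4]>=amin]
E
python3 - <<'E'
from h import *
np.set_printoptions(precision=1,suppress=True)
for n in("top","side"):
    f=pickle.load(open(n+"0.pkl","rb"));H=hsv(f);h,s,v=[H[...,i].astype(int) for i in range(3)]
    M={"white":(s<40)&(v>200),"black":(v<60)&(s<100),"green":(h>65)&(h<95)&(s>80)&(v>40),"yellow":(h>19)&(h<32)&(s>110)&(v>110),
     "steel":(s<45)&(v>100)&(v<=200)}
    print(n)
    for k,m in M.items():
        for a,c,st,l in blobs(m,25):
            if n=="top" and c[1]<130: continue
            print(k,a,c,st, plane(f,c,4)[:2])
E
```

```text
top
black 672 [391.2 218. ] [370 196  44  44] [ 626.5 -124. ]
black 1019 [277.5 219.8] [258 200  40  40] [625.6 140.2]
black 1123 [167.8 267.9] [141 245  57  46] [516.2 396.4]
black 1279 [521.4 263.9] [485 245  71  39] [ 517.3 -417.2]
black 90 [161.  269.1] [155 265  13   9] [513.5 412.3]
black 815 [ 21.5 444.4] [  0 430  44  34] [117.6 725.1]
green 655 [296.5 297. ] [274 287  47  21] [446.5  96.5]
yellow 179 [236.7 160.4] [227 152  19  16] [768.5 236.8]
yellow 517 [616.2 218.8] [598 197  35  39] [ 618.3 -635.8]
yellow 126 [381.6 282.7] [375 274  18  18] [477.5 -98.9]
yellow 27 [465.9 318.3] [461 315   9   9] [ 395.5 -287.7]
yellow 27 [475.  324.2] [472 315   6  20] [ 382.1 -307.5]
yellow 31 [469.5 333.5] [466 329   8   8] [ 361.5 -294.4]
steel 269 [329.3 169.4] [321 161  18  18] [743.3  18.1]
steel 32 [241.7 168.4] [235 165  12   7] [749.1 224.8]
steel 654 [391.2 217.8] [377 204  29  29] [ 627.2 -124.1]
steel 289 [277.3 219.7] [268 211  19  19] [626.  140.7]
steel 45 [631.9 229.6] [622 220  15  17] [ 593.1 -669.2]
steel 1097 [519.7 264.3] [490 249  62  28] [ 516.4 -413.5]
steel 508 
[... 2150 characters left out ...]
 [97 13 43 15] [ 584.9 1060.1]
steel 168 [41.3 21.5] [34 14 19 19] [ 396.6 1185.1]
steel 134 [202.1 146. ] [188 137  36  23] [517.7 394. ]
steel 689 [153.1 185.1] [137 167  33  36] [375.  340.6]
steel 53 [307.1 190.8] [296 183  23  17] [627.7 137.9]
steel 92 [254.8 238.5] [240 212  28  51] [471.6  90.8]
steel 53 [316.5 256.1] [312 253  10   7] [542.4 -12.8]
steel 104 [391.5 274.5] [373 260  38  30] [ 627.9 -126.6]
steel 75 [318.9 295.7] [314 292  11   9] [494.3 -86.3]
steel 78 [355.2 324. ] [350 320  11   9] [ 510.3 -167.8]
steel 259 [315.9 406.7] [304 394  30  31] [ 374.2 -243.4]
steel 227 [463.9 437.1] [431 398  84  82] [ 520.8 -405.1]
steel 31 [ 80.2 432.2] [ 77 429   7   7] [ 76.6 -73.8]
```

```bash
python3 - <<'E'
import cv2,numpy as np
t=cv2.imread("pics/top0.png")
def c(x,y,w=60,h=45): return cv2.resize(t[y-h//2:y+h//2+1,x-w//2:x+w//2+1],(400,300),interpolation=cv2.INTER_CUBIC)
w=lambda x,y:c(x,y,80,60)
cv2.imwrite("pics/crop1.png",np.vstack([np.hstack([w(459,327),w(297,298)]),np.hstack([w(170,268),w(520,264)])]))
E
```

```text
(no output)
```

View pics/crop1.png

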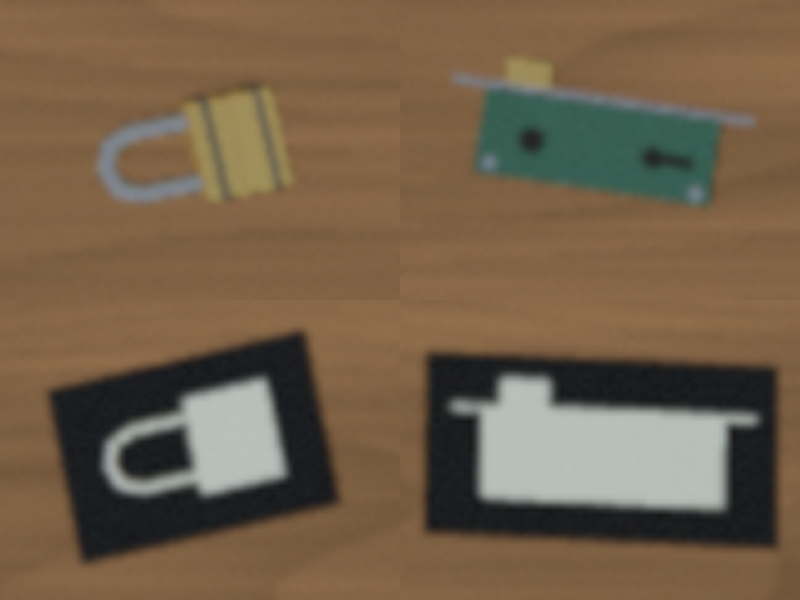

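The crops show that part and outline face almost the same way in both pairs: shackles left (+y), and faceplates up with latches at the left end. Next come oriented rectangles in world coordinates, plus two-view height checks.

```bash
python3 - <<'E'
from h import *
np.set_printoptions(precision=1,suppress=True)
F={n:pickle.load(open(n+"0.pkl","rb")) for n in("top","side")};f,g=F["top"],F["side"]
K=8
def up(f,x,y,w,h):
    c=cv2.resize(f["pixels"][y:y+h,x:x+w],None,fx=K,fy=K,interpolation=cv2.INTER_CUBIC)
    H=cv2.cvtColor(c,cv2.COLOR_RGB2HSV).astype(int);return H[...,0],H[...,1],H[...,2]
def rect(f,m,x,y,z,k=0):
    m=m.astype(np.uint8)
    if k:m=cv2.morphologyEx(m,cv2.MORPH_OPEN,cv2.getStructuringElement(cv2.MORPH_ELLIPSE,(k,k)))
    c=max(cv2.findContours(m,0,1)[0],key=cv2.contourArea)[:,0]
    P=np.array([plane(f,((u+.5)/K-.5+x,(v+.5)/K-.5+y),z)[:2] for u,v in c]).astype(np.float32)
    mm=cv2.moments(P.reshape(-1,1,2))
    return np.array(cv2.minAreaRect(P)[0]),np.array(cv2.minAreaRect(P)[1]),cv2.minAreaRect(P)[2],np.array([mm['m10'],mm['m01']])/mm['m00']
h,s,v=up(f,430,305,60,45);print("padlock",*rect(f,cv2.morphologyEx(((s>90)&(h>19)&(h<32)&((v>110))).astype(np.uint8),3,np.ones((25,25))),430,305,20,21))
print("padlock shackle",*rect(f,(s<60)&(v>100),430,305,14,0))
h,s,v=up(f,140,245,60,48);print("matpad block",*rect(f,(s<60)&(v>120),140,245,4,70));print("matpad all",*rect(f,(s<60)&(v>120),140,245,4))
h,s,v=up(f,480,240,80,48);print("matlock all",*rect(f,(s<60)&(v>120),480,240,4));print("matlock body",*rect(f,(s<60)&(v>120),480,240,4,100))
h,s,v=up(f,260,275,75,42)
m=((h>60)&(h<100)&(s>70));print("lock green",*rect(f,m,260,275,18,15))
m2=m|((s<70)&(v>95));print("lock all",*rect(f,cv2.morphologyEx(m2.astype(np.uint8),3,np.ones((9,9))),260,275,18,0))
h,s,v=up(f,175,310,45,45);print("knob",*rect(f,(s<60)&(v>90),175,310,30))
for n,a,b in[("green",(296.5,297),(243.7,241.9)),("cyl disc",(384.8,282.1),(318.9,295.7)),("knobmat",(391.2,217.8),(391.7,274.5)),("cylmat",(277.3,219.7),(306.9,190.8)),
  ("matpad",(172.4,266.4),(206.,148.5))]: print(n,*tri(f,a,g,b))
for n,a,z in[("knobmat",(391.2,217.8),4),("cylmat",(277.4,219.7),4),("cyl",(384.8,282.1),40)]: print(n,plane(f,a,z))
w=lambda i,x,y,a,b:cv2.resize(i[y:y+b,x:x+a],(400,400),interpolation=cv2.INTER_CUBIC)
t=f["pixels"][:,:,::-1];q=g["pixels"][:,:,::-1]
cv2.imwrite("pics/crop2.png",np.hstack([w(t,175,310,45,45),w(q,130,160,50,50)]))
E
```

```text
padlock [ 379.8 -284.9] [46.6 41. ] 10.893501281738281 [ 379.7 -285. ]
padlock shackle [ 371.7 -244.6] [36.9 45.5] 11.546052932739258 [ 371.4 -243. ]
matpad block [521.7 376. ] [48.2 43.6] 12.794425964355469 [521.7 375.9]
matpad all [517.2 395.6] [48.3 83.6] 12.68897533416748 [518.4 390.6]
matlock all [ 519.6 -415.6] [136.9  57.7] 85.42093658447266 [ 516.4 -413.4]
matlock body [ 518.3 -415.6] [111.7  53.9] 86.75667572021484 [ 515.2 -413.8]
lock green [446.2  95.6] [106.3  36.4] 81.24581909179688 [446.7  95.5]
lock all [448.   95.6] [141.2  45.4] 81.14869689941406 [448.8  96. ]
knob [367.9 318.3] [63.9 68.8] 50.89780044555664 [368.7 319.1]
green [448.   95.6   5.5] 3.5858253258308106
cyl disc [ 479.7 -103.6   37.9] 2.9626165460525167
knobmat [ 628.4 -125.1    1.6] 2.5093250182469666
cylmat [627.3 140.2   2.3] 2.4198546693522656
matpad [521.  386.2   0.2] 3.0678985361476903
knobmat [ 627.1 -124.     4. ]
cylmat [626.  140.4   4. ]
cyl [ 478.4 -102.6   40. ]
```

View pics/crop2.png

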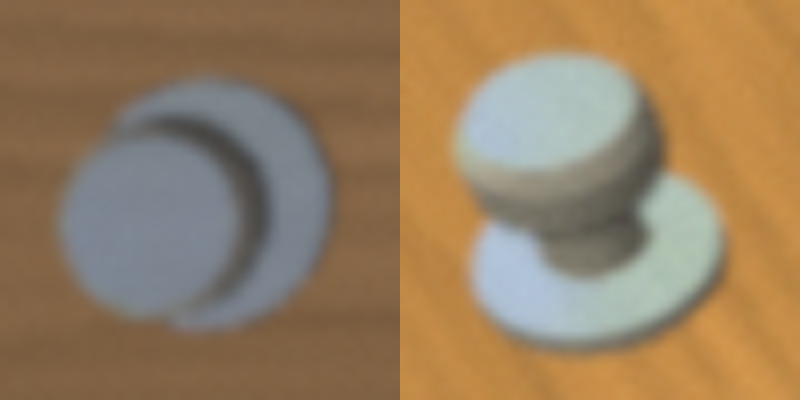

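Top view of the knob: its top face is centred at about (191.9,335.3) and its rose at (198.1,333.1). In the side view the top face is at about (148.5,174).

```bash
python3 - <<'E'
from h import *
np.set_printoptions(precision=1,suppress=True)
F={n:pickle.load(open(n+"0.pkl","rb")) for n in("top","side")};f,g=F["top"],F["side"];K=8
print("knob",plane(f,(191.9,335.3),58),plane(f,(198.1,333.1),7),*tri(f,(191.9,335.3),g,(148.5,174)))
def ext(x,y,w,h,z,yaw,fn):
    c=cv2.resize(f["pixels"][y:y+h,x:x+w],None,fx=K,fy=K,interpolation=cv2.INTER_CUBIC)
    H=cv2.cvtColor(c,cv2.COLOR_RGB2HSV).astype(int);m=cv2.morphologyEx(fn(H[...,0],H[...,1],H[...,2]).astype(np.uint8),3,np.ones((9,9)))
    c=max(cv2.findContours(m,0,1)[0],key=cv2.contourArea)[:,0]
    P=np.array([plane(f,((u+.5)/K-.5+x,(v+.5)/K-.5+y),z)[:2] for u,v in c])
    a=np.radians(yaw);R=np.array([[np.cos(a),-np.sin(a)],[np.sin(a),np.cos(a)]]);Q=P@R
    lo,hi=Q.min(0),Q.max(0);q=np.array([lo[0]+22.5,(lo[1]+hi[1])/2]);print(hi-lo,R@q)
    b=Q[(Q[:,0]<lo[0]+8)&(abs(Q[:,1]-q[1])<45)];print("edge yaw err deg",-np.degrees(np.polyfit(b[:,1],b[:,0],1)[0]))
ext(480,240,80,48,4,-3.3,lambda h,s,v:(s<60)&(v>120))
ext(260,275,75,42,18,-8.9,lambda h,s,v:((h>60)&(h<100)&(s>70))|((s<70)&(v>95)))
E
```

```text
knob [365.8 322.3  58. ] [366.  322.5   7. ] [367.5 322.8  52.8] 4.621588324814328
[ 58.  136.9] [ 514.  -415.6]
edge yaw err deg 0.1705583958777437
[ 45.4 141.2] [447.8  95.6]
edge yaw err deg 0.055437983650919634
```

Call:
play_rows(rows=[{"dp": [0, 0, 0], "turn": [0, 0, 1], "fingers": 0}, {"dp": [0, 0, 0], "turn": [0, 0, 1], "fingers": 0}, {"dp": [0, 0, 0], "turn": [0, 0, 1], "fingers": 0}, {"dp": [0, 0, 0], "turn": [0, 0, 1], "fingers": 0}, {"dp": [0, 0, 0], "turn": [0, 0, 1], "fingers": 0}])

```text
clock: 0.57
eef_pos: [227.0, 582.1, 231.0]
tcp_rot: [-3.141, 0.0, 2.241]
contact_force: [-0.7, 0.3, 0.3]
opening: 0.998
grasp_force: 0.0
```

Call:
play_rows(rows=[{"dp": [0, 0, 0], "turn": [0, 0, 1], "fingers": 0}, {"dp": [0, 0, 0], "turn": [0, 0, 1], "fingers": 0}, {"dp": [0, 0, 0], "turn": [0, 0, 1], "fingers": 0}, {"dp": [0, 0, 0], "turn": [0, 0, 1], "fingers": 0}, {"dp": [0, 0, 0], "turn": [0, 0, 1], "fingers": 0}])

```text
clock: 0.98
eef_pos: [227.0, 582.1, 230.9]
tcp_rot: [-3.141, 0.001, 1.717]
contact_force: [0.5, -0.1, -0.7]
opening: 0.998
grasp_force: 0.0
```

Call:
play_rows(rows=[{"dp": [0, 0, 0], "turn": [0, 0, 1], "fingers": 0}, {"dp": [0, 0, 0], "turn": [0, 0, 0.45], "fingers": 0}, {"dp": [0, 0, 0], "turn": [0, 0, 0], "fingers": 0}])

```text
clock: 1.23
eef_pos: [227.0, 582.1, 231.0]
tcp_rot: [-3.141, 0.001, 1.569]
contact_force: [0.7, -0.6, -0.4]
opening: 1.0
grasp_force: 0.0
```

Call:
play_rows(rows=[{"dp": [-0.81, 0.43, 0], "turn": [0, 0, 0], "fingers": 0}, {"dp": [-0.81, 0.43, 0], "turn": [0, 0, 0], "fingers": 0}, {"dp": [-0.81, 0.43, 0], "turn": [0, 0, 0], "fingers": 0}, {"dp": [-0.81, 0.43, 0], "turn": [0, 0, 0], "fingers": 0}, {"dp": [-0.81, 0.43, 0], "turn": [0, 0, 0], "fingers": 0}])

```text
clock: 1.65
eef_pos: [313.4, 418.7, 231.1]
tcp_rot: [-3.142, 0.0, 1.574]
contact_force: [0.7, 0.3, 0.2]
opening: 1.0
grasp_force: 0.0
```

Call:
play_rows(rows=[{"dp": [-0.81, 0.43, 0], "turn": [0, 0, 0], "fingers": 0}, {"dp": [-0.81, 0.43, 0.2], "turn": [0, 0, 0], "fingers": 0}, {"dp": [-0.81, 0.45, 0.2], "turn": [0, 0, 0], "fingers": 0}, {"dp": [0, 0, 0], "turn": [0, 0, 0], "fingers": 0}, {"dp": [0, 0, 0], "turn": [0, 0, 0], "fingers": 0}])

```text
clock: 2.07
eef_pos: [366.0, 321.4, 215.0]
tcp_rot: [-3.141, 0.001, 1.569]
contact_force: [-0.1, 0.2, 0.4]
opening: 1.003
grasp_force: 0.0
```

```bash
python3 - <<'E'
from rig import r
from h import *
np.set_printoptions(precision=1,suppress=True)
f=r.grab_frame("wrist");pickle.dump(f,open("w1.pkl","wb"));cv2.imwrite("pics/w1.png",f["pixels"][:,:,::-1]);print(f["pose"][:3,3],r.sense()["eef_pos"])
H=hsv(f);
for a,c,st,l in blobs((H[...,1]<60)&(H[...,2]>100),300): print(a,c,st,plane(f,c,58),plane(f,c,7))
E
```

```text
[366.5 405.3 358.3] [365.8 322.7 215.3]
2724 [485.7 136.2] [460  79  53  94] [497.6 387.2  58. ] [519.9 384.1   7. ]
3280 [325.9 200.9] [295 168  64  68] [368.3 333.6  58. ] [368.6 321.5   7. ]
923 [185.6 340. ] [164 307  47  66] [229.9 193.3  58. ] [206.7 157.3   7. ]
919 [460.3 339.9] [436 307  47  66] [500.9 193.3  58. ] [523.7 157.3   7. ]
892 [546.  351.1] [528 336  37  31] [587.9 180.2  58. ] [625.5 142.    7. ]
1277 [ 33.3 381.2] [  0 367  71  33] [ 65.9 143.2  58. ] [14.9 98.7  7. ]
618 [123.2 464. ] [110 448  25  32] [137.9  27.4  58. ] [ 99.1 -36.8   7. ]
```

View pics/w1.png

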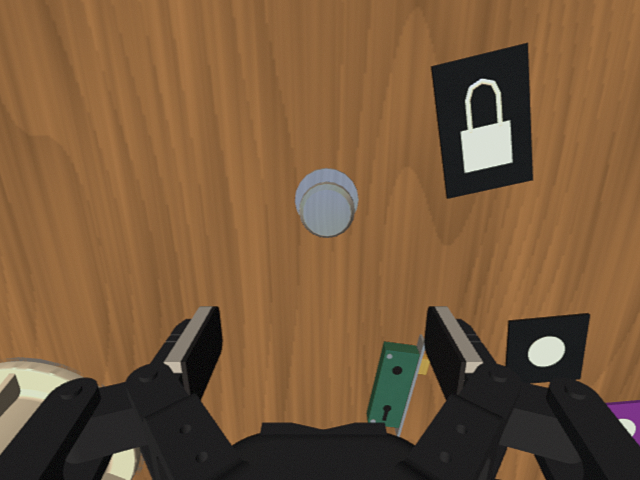

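The wrist view shows the knob top at (327,210) and its rose at (326,200), agreeing with the top camera to about 2 mm. I'll descend and grip.

Call:
play_rows(rows=[{"dp": [0, 0, 0.97], "turn": [0, 0, 0], "fingers": 0}, {"dp": [0, 0.02, 0.97], "turn": [0, 0, 0], "fingers": 0}, {"dp": [0, 0.02, 0.97], "turn": [0, 0, 0], "fingers": 0}, {"dp": [0, 0, 0.97], "turn": [0, 0, 0], "fingers": 0}, {"dp": [0, 0, 0.97], "turn": [0, 0, 0], "fingers": 0}], force=50)

```text
clock: 2.53
eef_pos: [366.8, 324.8, 20.0]
tcp_rot: [3.14, -0.001, 1.573]
contact_force: [0.3, 1.5, 0.7]
opening: 0.998
grasp_force: 0.0
```

Call:
play_rows(rows=[{"dp": [0, 0, 0], "turn": [0, 0, 0], "fingers": 0.3}, {"dp": [0, 0, 0], "turn": [0, 0, 0], "fingers": 0.4}, {"dp": [0, 0, 0], "turn": [0, 0, 0], "fingers": 0.5}, {"dp": [0, 0, 0], "turn": [0, 0, 0], "fingers": 1}, {"dp": [0, 0, 0], "turn": [0, 0, 0], "fingers": 1}])

```text
clock: 2.95
eef_pos: [368.3, 324.6, 23.8]
tcp_rot: [3.138, -0.003, 1.571]
contact_force: [1.0, 0.1, -2.4]
opening: 0.554
grasp_force: 51.7
```

Call:
play_rows(rows=[{"dp": [0, 0, 0], "turn": [0, 0, 0], "fingers": 1}, {"dp": [0, 0, 0], "turn": [0, 0, 0], "fingers": 1}, {"dp": [0, 0, 0], "turn": [0, 0, 0], "fingers": 1}, {"dp": [0, 0, -0.2], "turn": [0, 0, 0], "fingers": 1}, {"dp": [0, 0, 0], "turn": [0, 0, 0], "fingers": 1}])

```text
clock: 3.37
eef_pos: [367.9, 323.8, 31.3]
tcp_rot: [3.14, -0.002, 1.571]
contact_force: [-0.0, -0.1, -2.8]
opening: 0.553
grasp_force: 52.6
```

```bash
python3 - <<'E'
from rig import r
from h import *
print(r.sense()["contact_force"],r.sense()["grasp_force"])
f=r.grab_frame("side");pickle.dump(f,open("s1.pkl","wb"));cv2.imwrite("pics/s1.png",cv2.resize(f["pixels"][100:260,40:280,::-1],(600,400)))
E
```

```text
[-0.04655216 -0.0519426  -2.78929589] 52.591760787181556
```

View pics/s1.png

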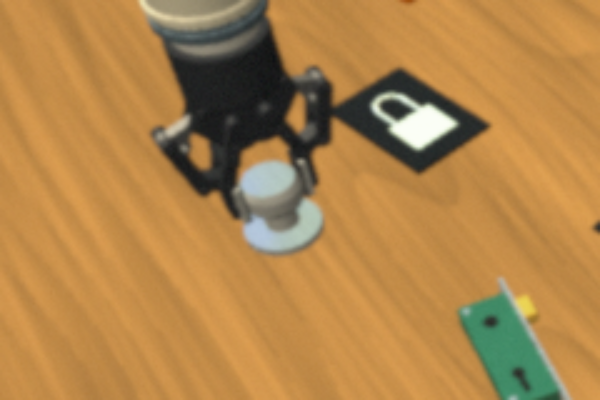

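The knob is held upright and lifted. Next I'll carry it to its mat.

Call:
play_rows(rows=[{"dp": [0, 0, -0.5], "turn": [0, 0, 0], "fingers": 1}, {"dp": [0, 0, -0.8], "turn": [0, 0, 0], "fingers": 1}, {"dp": [-0.3, 0.16, -0.3], "turn": [0, 0, 0], "fingers": 1}, {"dp": [-0.7, 0.4, 0], "turn": [0, 0, 0], "fingers": 1}, {"dp": [-0.8, 0.46, 0], "turn": [0, 0, 0], "fingers": 1}])

```text
clock: 3.83
eef_pos: [408.5, 251.6, 94.7]
tcp_rot: [3.139, -0.002, 1.574]
contact_force: [0.3, 0.5, -2.9]
opening: 0.557
grasp_force: 52.9
```

Call:
play_rows(rows=[{"dp": [-0.8, 0.46, 0], "turn": [0, 0, 0], "fingers": 1}, {"dp": [-0.8, 0.46, 0], "turn": [0, 0, 0], "fingers": 1}, {"dp": [-0.8, 0.46, 0], "turn": [0, 0, 0], "fingers": 1}, {"dp": [-0.8, 0.46, 0], "turn": [0, 0, 0], "fingers": 1}, {"dp": [-0.8, 0.46, 0], "turn": [0, 0, 0], "fingers": 1}])

```text
clock: 4.25
eef_pos: [500.3, 89.2, 93.4]
tcp_rot: [3.142, -0.0, 1.571]
contact_force: [0.2, 0.4, -3.4]
opening: 0.556
grasp_force: 52.9
```

Call:
play_rows(rows=[{"dp": [-0.8, 0.46, 0], "turn": [0, 0, 0], "fingers": 1}, {"dp": [-0.8, 0.46, 0], "turn": [0, 0, 0], "fingers": 1}, {"dp": [-0.8, 0.46, 0], "turn": [0, 0, 0], "fingers": 1}, {"dp": [-0.8, 0.46, 0], "turn": [0, 0, 0], "fingers": 1}, {"dp": [-0.8, 0.46, 0], "turn": [0, 0, 0], "fingers": 1}])

```text
clock: 4.67
eef_pos: [592.1, -70.9, 93.3]
tcp_rot: [-3.141, -0.0, 1.57]
contact_force: [1.2, 1.1, -2.8]
opening: 0.553
grasp_force: 52.9
```

Call:
play_rows(rows=[{"dp": [-0.8, 0.46, 0], "turn": [0, 0, 0], "fingers": 1}, {"dp": [-0.57, 0.42, 0], "turn": [0, 0, 0], "fingers": 1}, {"dp": [0, 0, 0], "turn": [0, 0, 0], "fingers": 1}, {"dp": [0, 0, 0], "turn": [0, 0, 0], "fingers": 1}])

```text
clock: 5.0
eef_pos: [627.2, -125.1, 93.0]
tcp_rot: [-3.141, -0.0, 1.568]
contact_force: [-0.3, -0.1, -3.2]
opening: 0.555
grasp_force: 52.9
```

```bash
python3 - <<'E'
from rig import r
from h import *
np.set_printoptions(precision=1,suppress=True)
s=r.sense();print(s["eef_pos"],s["tcp_rot"],s["contact_force"])
f=r.grab_frame("wrist");pickle.dump(f,open("w2.pkl","wb"));cv2.imwrite("pics/w2.png",f["pixels"][:,:,::-1])
E
```

```text
[ 627.2 -125.1   93. ] [-3.1 -0.   1.6] [-0.3 -0.1 -3.2]
```

View pics/w2.png

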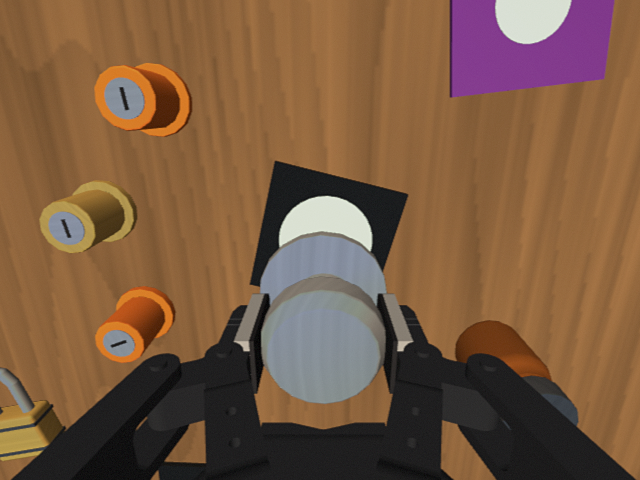

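The wrist view shows the held knob at (323,340) and the white disc beyond it, with its top edge at (325,196). The jar is at lower right, well clear. I'll check the alignment by rays.

```bash
python3 - <<'E'
from h import *
np.set_printoptions(precision=1,suppress=True)
f=pickle.load(open("w2.pkl","rb"))
for p,z in[((325.5,196),4),((279,237),4),((372,237),4),((260,290),74),((386,290),74),((322,233),74),((323,233),70)]:print(p,plane(f,p,z))
E
```

```text
(325.5, 196) [628.9 -93.3   4. ]
(279, 237) [ 596.9 -121.9    4. ]
(372, 237) [ 660.9 -122.     4. ]
(260, 290) [ 595.4 -126.    74. ]
(386, 290) [ 659.1 -126.1   74. ]
(322, 233) [626.8 -95.7  74. ]
(323, 233) [627.3 -97.   70. ]
```

Call:
play_rows(rows=[{"dp": [0.05, 0.04, 0.5], "turn": [0, 0, 0], "fingers": 1}, {"dp": [0, 0, 0.6], "turn": [0, 0, 0], "fingers": 1}, {"dp": [0, 0, 0.3], "turn": [0, 0, 0], "fingers": 1}, {"dp": [0, 0, 0.08], "turn": [0, 0, 0], "fingers": 1}, {"dp": [0, 0, 0.06], "turn": [0, 0, 0], "fingers": 1}])

```text
clock: 5.47
eef_pos: [627.7, -120.8, 31.1]
tcp_rot: [-3.14, -0.0, 1.572]
contact_force: [0.2, 0.2, -2.8]
opening: 0.554
grasp_force: 52.9
```

Call:
play_rows(rows=[{"dp": [0, 0, 0.04], "turn": [0, 0, 0], "fingers": 1}, {"dp": [0, 0, 0.03], "turn": [0, 0, 0], "fingers": 1}, {"dp": [0, 0, 0], "turn": [0, 0, 0], "fingers": 1}])

```text
clock: 5.72
eef_pos: [629.2, -121.7, 29.7]
tcp_rot: [3.14, 0.0, 1.571]
contact_force: [-0.5, -0.1, -2.6]
opening: 0.554
grasp_force: 52.9
```

Call:
play_rows(rows=[{"dp": [0, 0, 0.03], "turn": [0, 0, 0], "fingers": 1}, {"dp": [0, 0, 0.03], "turn": [0, 0, 0], "fingers": 1}, {"dp": [0, 0, 0], "turn": [0, 0, 0], "fingers": 1}])

```text
clock: 5.97
eef_pos: [629.1, -121.9, 27.7]
tcp_rot: [3.14, 0.0, 1.571]
contact_force: [-1.9, -0.0, 6.0]
opening: 0.549
grasp_force: 53.6
```

Call:
play_rows(rows=[{"dp": [0, 0, 0.03], "turn": [0, 0, 0], "fingers": 1}, {"dp": [0, 0, 0], "turn": [0, 0, 0], "fingers": 1}])

```text
clock: 6.13
eef_pos: [629.2, -121.9, 27.6]
tcp_rot: [3.14, 0.0, 1.571]
contact_force: [-6.6, 1.6, 18.1]
opening: 0.549
grasp_force: 54.5
```

Call:
play_rows(rows=[{"dp": [0, 0, -0.03], "turn": [0, 0, 0], "fingers": 0.4}, {"dp": [0, 0, 0], "turn": [0, 0, 0], "fingers": 0.3}, {"dp": [0, 0, 0], "turn": [0, 0, 0], "fingers": 0.1}, {"dp": [0, 0, 0], "turn": [0, 0, 0], "fingers": 0.1}, {"dp": [0, 0, -0.3], "turn": [0, 0, 0], "fingers": 0.1}])

```text
clock: 6.55
eef_pos: [627.0, -121.4, 36.7]
tcp_rot: [-3.138, -0.001, 1.571]
contact_force: [-0.9, -0.8, 0.0]
opening: 0.898
grasp_force: 0.0
```

Call:
play_rows(rows=[{"dp": [0, 0, -0.8], "turn": [0, 0, 0], "fingers": 0.1}, {"dp": [0, 0, -0.9], "turn": [0, 0, 0], "fingers": 0.2}, {"dp": [0.13, -0.9, -0.2], "turn": [0, 0, 0], "fingers": 0.3}, {"dp": [0.13, -0.9, 0], "turn": [0, 0, 0], "fingers": 0.3}, {"dp": [0.13, -0.9, 0], "turn": [0, 0, 0], "fingers": 0.3}])

```text
clock: 6.97
eef_pos: [520.3, -106.1, 116.1]
tcp_rot: [3.139, 0.001, 1.571]
contact_force: [-0.6, -0.1, -0.0]
opening: 0.699
grasp_force: 0.0
```

Call:
play_rows(rows=[{"dp": [0.07, -0.9, 0], "turn": [0, 0, 0], "fingers": 0.3}, {"dp": [0, -0.15, 0], "turn": [0, 0, 0], "fingers": 0.3}, {"dp": [0, 0, 0], "turn": [0, 0, 0], "fingers": 0.3}, {"dp": [0, 0, 0], "turn": [0, 0, 0], "fingers": 0.3}])

```text
clock: 7.3
eef_pos: [479.9, -103.6, 115.5]
tcp_rot: [3.139, 0.0, 1.571]
contact_force: [1.0, 0.2, 0.3]
opening: 0.697
grasp_force: 0.0
```

```bash
python3 - <<'E'
from rig import r
from h import *
np.set_printoptions(precision=1,suppress=True)
s=r.sense();print(s["eef_pos"],s["tcp_rot"])
f=r.grab_frame("wrist");pickle.dump(f,open("w3.pkl","wb"));cv2.imwrite("pics/w3.png",f["pixels"][:,:,::-1])
E
```

```text
[ 479.9 -103.6  115.5] [3.1 0.  1.6]
```

View pics/w3.png

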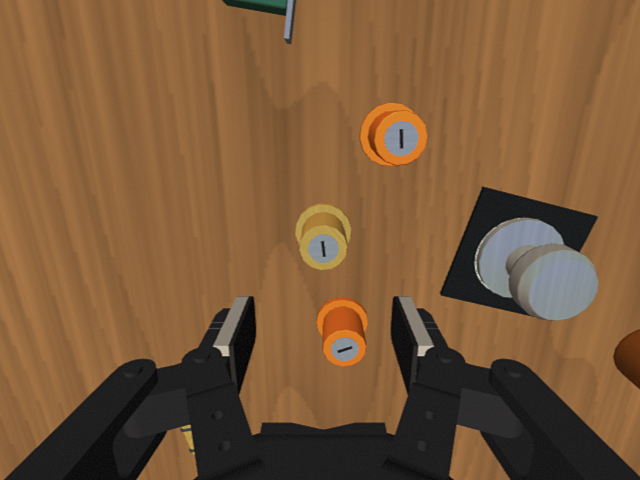

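The knob fills its disc apart from a thin white rim at left, about 1–2 mm. The brass cylinder's top is at (323,248), with nothing in the fingers' way.

```bash
python3 - <<'E'
from h import *
np.set_printoptions(precision=1,suppress=True)
f=pickle.load(open("w3.pkl","rb"));g=pickle.load(open("top0.pkl","rb"))
print(plane(f,(323,248),40),plane(f,(323.5,231),6),*tri(f,(323,248),g,(384.8,282.1)))
H=hsv(f)
for a,c,st,l in blobs((H[...,1]<50)&(H[...,2]>90)&(H[...,2]<200),2000):print(a,c,st,plane(f,c,11))
E
```

```text
[ 480.1 -103.5   40. ] [ 480.5 -103.     6. ] [ 479.2 -102.4   42.9] 1.717301295312611
8504 [536.5 268.5] [474 218 124 103] [ 641.7 -131.3   11. ]
```

Call:
play_rows(rows=[{"dp": [0, 0, 0.7], "turn": [0, 0, 0], "fingers": 0.3}, {"dp": [0, 0, 0.8], "turn": [0, 0, 0], "fingers": 0.3}, {"dp": [0, 0, 0.8], "turn": [0, 0, 0], "fingers": 0.3}, {"dp": [0, 0, 0.4], "turn": [0, 0, 0], "fingers": 0.3}, {"dp": [0, 0, 0], "turn": [0, 0, 0], "fingers": 0.4}])

```text
clock: 7.77
eef_pos: [478.1, -103.0, 3.3]
tcp_rot: [-3.137, -0.001, 1.571]
contact_force: [-0.4, 0.7, -0.6]
opening: 0.604
grasp_force: 0.0
```

Call:
play_rows(rows=[{"dp": [0, 0, 0], "turn": [0, 0, 0], "fingers": 0.5}, {"dp": [0, 0, 0], "turn": [0, 0, 0], "fingers": 0.6}, {"dp": [0, 0, 0], "turn": [0, 0, 0], "fingers": 1}, {"dp": [0, 0, 0], "turn": [0, 0, 0], "fingers": 1}, {"dp": [0, 0, 0], "turn": [0, 0, 0], "fingers": 1}])

```text
clock: 8.18
eef_pos: [479.8, -103.6, 7.6]
tcp_rot: [3.139, 0.001, 1.571]
contact_force: [-0.2, -0.5, 4.2]
opening: 0.361
grasp_force: 49.7
```

Call:
play_rows(rows=[{"dp": [0, 0, -0.2], "turn": [0, 0, 0], "fingers": 1}, {"dp": [0, 0, 0], "turn": [0, 0, 0], "fingers": 1}, {"dp": [0, 0, 0], "turn": [0, 0, 0], "fingers": 1}])

```text
clock: 8.43
eef_pos: [479.0, -103.4, 15.2]
tcp_rot: [3.14, 0.0, 1.571]
contact_force: [0.0, -0.3, -1.5]
opening: 0.357
grasp_force: 49.7
```

Call:
play_rows(rows=[{"dp": [0, 0, -0.6], "turn": [0, 0, 0], "fingers": 1}, {"dp": [0, 0, -0.9], "turn": [0, 0, 0], "fingers": 1}, {"dp": [0.1, 0.1, -0.5], "turn": [0, 0, 0], "fingers": 1}, {"dp": [0.7, 0.4, 0], "turn": [0, 0, 0], "fingers": 1}, {"dp": [0.7, 0.4, 0], "turn": [0, 0, 0], "fingers": 1}])

```text
clock: 8.85
eef_pos: [515.6, -43.5, 96.2]
tcp_rot: [3.139, 0.0, 1.568]
contact_force: [0.6, -1.2, -2.4]
opening: 0.359
grasp_force: 50.1
```

Call:
play_rows(rows=[{"dp": [0.7, 0.4, 0], "turn": [0, 0, 0], "fingers": 1}, {"dp": [0.7, 0.4, 0], "turn": [0, 0, 0], "fingers": 1}, {"dp": [0.7, 0.4, 0], "turn": [0, 0, 0], "fingers": 1}, {"dp": [0.7, 0.4, 0], "turn": [0, 0, 0], "fingers": 1}, {"dp": [0.7, 0.4, 0], "turn": [0, 0, 0], "fingers": 1}])

```text
clock: 9.27
eef_pos: [594.8, 98.2, 94.3]
tcp_rot: [-3.141, 0.0, 1.571]
contact_force: [1.2, 0.2, -0.9]
opening: 0.362
grasp_force: 50.1
```

Call:
play_rows(rows=[{"dp": [0.7, 0.4, 0], "turn": [0, 0, 0], "fingers": 1}, {"dp": [0.39, 0.4, 0], "turn": [0, 0, 0], "fingers": 1}, {"dp": [0, 0, 0], "turn": [0, 0, 0], "fingers": 1}, {"dp": [0, 0, 0], "turn": [0, 0, 0], "fingers": 1}])

```text
clock: 9.6
eef_pos: [626.6, 141.1, 94.0]
tcp_rot: [-3.141, 0.0, 1.572]
contact_force: [-0.3, 0.0, -2.8]
opening: 0.359
grasp_force: 50.2
```

```bash
python3 - <<'E'
from rig import r
from h import *
np.set_printoptions(precision=1,suppress=True)
s=r.sense();print(s["eef_pos"],s["tcp_rot"],s["contact_force"])
f=r.grab_frame("wrist");pickle.dump(f,open("w4.pkl","wb"))
H=hsv(f)
for a,c,st,l in blobs((H[...,1]<50)&(H[...,2]>200),400):
    x,y,w,h=st;print(a,c,st,plane(f,c,4),plane(f,(x-.5,c[1]),4),plane(f,(x+w-.5,c[1]),4),plane(f,(c[0],y-.5),4))
cv2.imwrite("pics/w4.png",f["pixels"][:,:,::-1])
E
```

```text
[626.6 141.1  94. ] [-3.1  0.   1.6] [-0.3  0.  -2.8]
2367 [324.3 239.5] [295 215  60  50] [627.5 142.    4. ] [606.8 142.    4. ] [648.4 142.1   4. ] [627.4 160.    4. ]
```

View pics/w4.png

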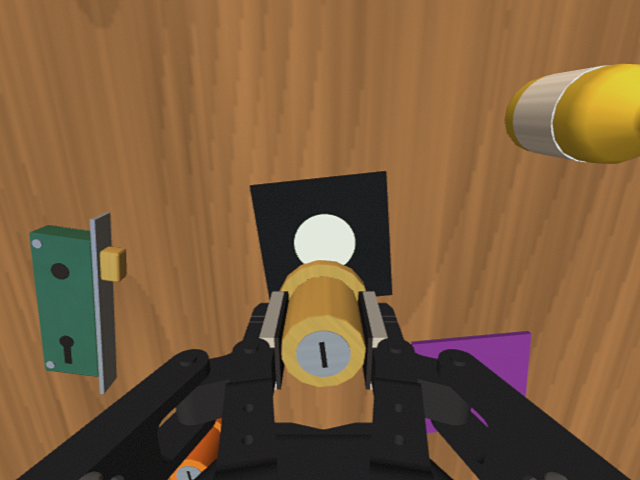

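The wrist view shows the held cylinder at (323,350) and the disc at (324,240), with the bottle well to the right. I'll lower with a small correction.

Call:
play_rows(rows=[{"dp": [-0.04, 0.03, 0.6], "turn": [0, 0, 0], "fingers": 1}, {"dp": [0, 0, 0.8], "turn": [0, 0, 0], "fingers": 1}, {"dp": [0, 0, 0.4], "turn": [0, 0, 0], "fingers": 1}, {"dp": [0, 0, 0.12], "turn": [0, 0, 0], "fingers": 1}, {"dp": [0, 0, 0], "turn": [0, 0, 0], "fingers": 1}])

```text
clock: 10.07
eef_pos: [626.1, 137.5, 16.3]
tcp_rot: [-3.138, 0.001, 1.57]
contact_force: [-0.7, 0.5, -2.2]
opening: 0.363
grasp_force: 50.2
```

Call:
play_rows(rows=[{"dp": [0, 0, 0.04], "turn": [0, 0, 0], "fingers": 1}, {"dp": [0, 0, 0.04], "turn": [0, 0, 0], "fingers": 1}, {"dp": [0, 0, 0], "turn": [0, 0, 0], "fingers": 1}])

```text
clock: 10.32
eef_pos: [628.6, 138.7, 15.6]
tcp_rot: [3.14, -0.0, 1.571]
contact_force: [-0.0, -0.4, -1.5]
opening: 0.355
grasp_force: 50.2
```

Call:
play_rows(rows=[{"dp": [0, 0, 0.04], "turn": [0, 0, 0], "fingers": 1}, {"dp": [0, 0, 0.04], "turn": [0, 0, 0], "fingers": 1}, {"dp": [0, 0, 0], "turn": [0, 0, 0], "fingers": 1}])

```text
clock: 10.57
eef_pos: [628.3, 138.8, 11.7]
tcp_rot: [3.141, -0.0, 1.571]
contact_force: [0.6, -0.9, -0.9]
opening: 0.358
grasp_force: 50.6
```

Call:
play_rows(rows=[{"dp": [0, 0, 0.03], "turn": [0, 0, 0], "fingers": 1}, {"dp": [0, 0, 0], "turn": [0, 0, 0], "fingers": 1}])

```text
clock: 10.73
eef_pos: [628.3, 138.8, 11.7]
tcp_rot: [3.141, -0.0, 1.571]
contact_force: [-4.3, -1.5, 12.3]
opening: 0.359
grasp_force: 51.9
```

Call:
play_rows(rows=[{"dp": [0, 0, -0.03], "turn": [0, 0, 0], "fingers": 0.5}, {"dp": [0, 0, 0], "turn": [0, 0, 0], "fingers": 0.3}, {"dp": [0, 0, 0], "turn": [0, 0, 0], "fingers": 0.2}, {"dp": [0, 0, 0], "turn": [0, 0, 0], "fingers": 0.2}, {"dp": [0, 0, -0.4], "turn": [0, 0, 0], "fingers": 0.1}])

```text
clock: 11.15
eef_pos: [625.7, 138.3, 24.7]
tcp_rot: [-3.137, 0.001, 1.571]
contact_force: [-0.9, -0.4, 0.1]
opening: 0.897
grasp_force: 0.0
```

Call:
play_rows(rows=[{"dp": [0, 0, -0.8], "turn": [0, 0, 0], "fingers": 0.1}, {"dp": [0, 0, -1], "turn": [0, 0, 0], "fingers": 0.1}, {"dp": [-0.2, -0.9, -0.4], "turn": [0, 0, 0], "fingers": 0.1}, {"dp": [-0.2, -0.9, 0], "turn": [0, 0, 0], "fingers": 0.1}, {"dp": [-0.2, -0.9, 0], "turn": [0, 0, 0], "fingers": 0.1}])

```text
clock: 11.57
eef_pos: [519.6, 114.6, 116.5]
tcp_rot: [3.139, -0.001, 1.571]
contact_force: [-0.0, 0.3, -0.3]
opening: 0.901
grasp_force: 0.0
```

Call:
play_rows(rows=[{"dp": [-0.2, -0.9, 0], "turn": [0, 0, 0], "fingers": 0.1}, {"dp": [-0.27, -0.9, 0], "turn": [0, 0, 0], "fingers": 0.1}, {"dp": [0, 0, 0], "turn": [0, 0, 0.8], "fingers": 0.1}, {"dp": [0, 0, 0], "turn": [0, 0, 0.68], "fingers": 0.1}, {"dp": [0, 0, 0], "turn": [0, 0, 0], "fingers": 0.1}])

```text
clock: 11.98
eef_pos: [447.5, 95.8, 115.5]
tcp_rot: [3.141, -0.0, 1.413]
contact_force: [1.3, -0.1, -0.1]
opening: 0.901
grasp_force: 0.0
```

```bash
python3 - <<'E'
from rig import r
from h import *
np.set_printoptions(precision=1,suppress=True)
s=r.sense();print(s["eef_pos"],s["tcp_rot"])
f=r.grab_frame("wrist");pickle.dump(f,open("w5.pkl","wb"));cv2.imwrite("pics/w5.png",f["pixels"][:,:,::-1])
E
```

```text
[447.5  95.8 115.5] [ 3.1 -0.   1.4]
```

View pics/w5.png

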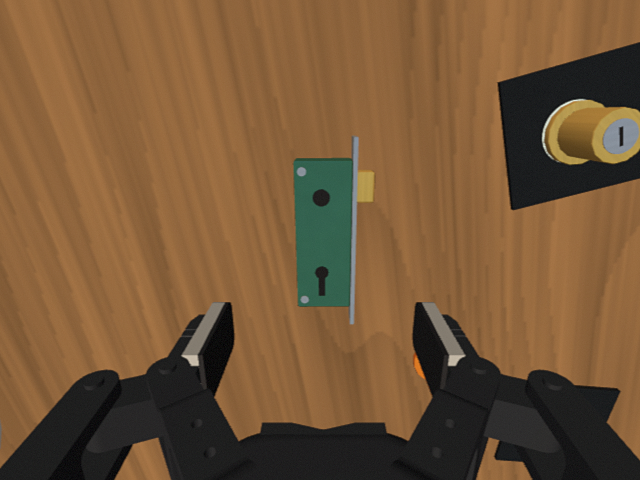

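The cylinder covers its disc apart from a thin rim. The lock's faceplate runs (355.5,137)–(352,323), and the case's left edge is at 295–297.

```bash
python3 - <<'E'
from h import *
np.set_printoptions(precision=1,suppress=True)
f=pickle.load(open("w5.pkl","rb"));g=pickle.load(open("top0.pkl","rb"))
a=plane(f,(355.5,137),18);b=plane(f,(351.5,323),18);d=(a-b)[:2];print(a,b,np.linalg.norm(d),np.degrees(np.arctan2(d[1],d[0])))
d/=np.linalg.norm(d);n=np.array([d[1],-d[0]]);m=(a+b)[:2]/2
l=plane(f,(295.5,158),18)[:2];l2=plane(f,(298.5,306),18)[:2];R=plane(f,(358,230),18)[:2]
print([(x-m)@n for x in(l,l2,R)]);w=((l-m)@n+(l2-m)@n)/2;print("centre",m+n*(w+(R-m)@n)/2)
print(tri(f,(321,198),g,(260+ (531-400)/4.94-3,268+140/4.94)))
E
```

```text
[479.2 160.6  18. ] [458.2  22.6  18. ] 139.6022597512225 81.3535589723552
[np.float64(-39.465077346526954), np.float64(-40.74506217950976), np.float64(3.186419189392948)]
centre [450.5  94.4]
(array([449.5, 124.7,  20.1]), np.float64(2.305298113616651))
```

Call:
play_rows(rows=[{"dp": [-0.02, 0.05, 0.7], "turn": [0, 0, 0], "fingers": 0.1}, {"dp": [0, 0, 0.9], "turn": [0, 0, 0], "fingers": 0.1}, {"dp": [0, 0, 0.8], "turn": [0, 0, 0], "fingers": 0.1}, {"dp": [0, 0, 0.3], "turn": [0, 0, 0], "fingers": 0.2}, {"dp": [0, 0, 0.15], "turn": [0, 0, 0], "fingers": 0.3}], force=60)

```text
clock: 12.45
eef_pos: [448.5, 94.6, -1.1]
tcp_rot: [-3.138, 0.001, 1.418]
contact_force: [-0.4, -0.2, -0.2]
opening: 0.703
grasp_force: 0.0
```

Call:
play_rows(rows=[{"dp": [0, 0, 0], "turn": [0, 0, 0], "fingers": 0.4}, {"dp": [0, 0, 0], "turn": [0, 0, 0], "fingers": 0.45}, {"dp": [0, 0, 0], "turn": [0, 0, 0], "fingers": 0.5}, {"dp": [0, 0, 0], "turn": [0, 0, 0], "fingers": 1}, {"dp": [0, 0, 0], "turn": [0, 0, 0], "fingers": 1}])

```text
clock: 12.87
eef_pos: [450.2, 94.9, 2.4]
tcp_rot: [3.14, -0.001, 1.416]
contact_force: [-2.5, -0.2, 5.8]
opening: 0.485
grasp_force: 62.2
```

Call:
play_rows(rows=[{"dp": [0, 0, 0], "turn": [0, 0, 0], "fingers": 1}, {"dp": [0, 0, -0.2], "turn": [0, 0, 0], "fingers": 1}, {"dp": [0, 0, 0], "turn": [0, 0, 0], "fingers": 1}, {"dp": [0, 0, 0], "turn": [0, 0, 0], "fingers": 1}])

```text
clock: 13.2
eef_pos: [450.3, 94.9, 10.0]
tcp_rot: [3.14, -0.001, 1.416]
contact_force: [0.4, 0.8, -5.5]
opening: 0.487
grasp_force: 62.4
```

The lock is gripped and weighs about 5 N. Next I'll carry it to its mat, turning it by +5.6°.

Call:
play_rows(rows=[{"dp": [0, 0, -0.6], "turn": [0, 0, 0], "fingers": 1}, {"dp": [0, 0, -0.8], "turn": [0, 0, -0.5], "fingers": 1}, {"dp": [0, 0, -0.6], "turn": [0, 0, -0.43], "fingers": 1}, {"dp": [-0.4, 0.1, 0], "turn": [0, 0, 0], "fingers": 1}, {"dp": [-0.8, 0.16, 0], "turn": [0, 0, 0], "fingers": 1}])

```text
clock: 13.62
eef_pos: [458.8, 47.7, 91.0]
tcp_rot: [3.137, -0.001, 1.516]
contact_force: [0.1, -0.2, -5.6]
opening: 0.483
grasp_force: 63.8
```

Call:
play_rows(rows=[{"dp": [-0.9, 0.16, 0], "turn": [0, 0, 0], "fingers": 1}, {"dp": [-0.9, 0.16, 0], "turn": [0, 0, 0], "fingers": 1}, {"dp": [-0.9, 0.16, 0], "turn": [0, 0, 0], "fingers": 1}, {"dp": [-0.9, 0.16, 0], "turn": [0, 0, 0], "fingers": 1}, {"dp": [-0.9, 0.16, 0], "turn": [0, 0, 0], "fingers": 1}])

```text
clock: 14.03
eef_pos: [478.6, -137.0, 89.2]
tcp_rot: [-3.142, -0.0, 1.513]
contact_force: [1.6, 0.7, -4.5]
opening: 0.484
grasp_force: 63.8
```

Call:
play_rows(rows=[{"dp": [-0.9, 0.16, 0], "turn": [0, 0, 0], "fingers": 1}, {"dp": [-0.9, 0.16, 0], "turn": [0, 0, 0], "fingers": 1}, {"dp": [-0.9, 0.16, 0], "turn": [0, 0, 0], "fingers": 1}, {"dp": [-0.9, 0.16, 0], "turn": [0, 0, 0], "fingers": 1}, {"dp": [-0.9, 0.16, 0], "turn": [0, 0, 0], "fingers": 1}])

```text
clock: 14.45
eef_pos: [500.0, -318.6, 89.0]
tcp_rot: [-3.141, -0.0, 1.513]
contact_force: [0.8, 0.4, -5.0]
opening: 0.484
grasp_force: 63.8
```

Call:
play_rows(rows=[{"dp": [-0.9, 0.16, 0], "turn": [0, 0, 0], "fingers": 1}, {"dp": [-0.9, 0.16, 0], "turn": [0, 0, 0], "fingers": 1}, {"dp": [-0.6, 0.2, 0], "turn": [0, 0, 0], "fingers": 1}, {"dp": [0, 0, 0], "turn": [0, 0, 0], "fingers": 1}, {"dp": [0, 0, 0], "turn": [0, 0, 0], "fingers": 1}])

```text
clock: 14.87
eef_pos: [515.3, -414.9, 88.5]
tcp_rot: [-3.141, -0.0, 1.511]
contact_force: [-0.1, 1.0, -4.6]
opening: 0.485
grasp_force: 63.9
```

```bash
python3 - <<'E'
from rig import r
from h import *
np.set_printoptions(precision=1,suppress=True)
s=r.sense();print(s["eef_pos"],s["tcp_rot"],s["contact_force"])
f=r.grab_frame("wrist");pickle.dump(f,open("w6.pkl","wb"));cv2.imwrite("pics/w6.png",f["pixels"][:,:,::-1])
E
```

```text
[ 515.3 -414.9   88.5] [-3.1 -0.   1.5] [-0.1  1.  -4.6]
```

View pics/w6.png

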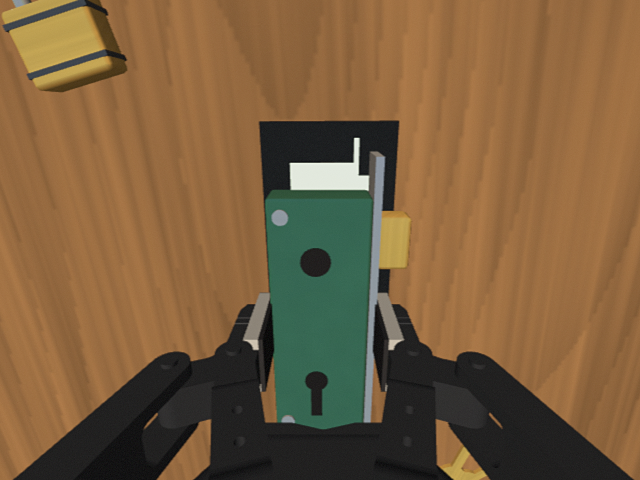

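The wrist view shows the lock held over its outline. The drawn faceplate tip is at (356.5,138) and the drawn case corner at (290,163). The lock's underside faceplate tip is at (373,152), its case far edge at y≈190. I'll compare them by rays.

```bash
python3 - <<'E'
from h import *
np.set_printoptions(precision=1,suppress=True)
f=pickle.load(open("w6.pkl","rb"))
a=np.radians(-3.3);R=np.array([[np.cos(a),-np.sin(a)],[np.sin(a),np.cos(a)]])
o=np.array([515.3,-414.9])
for n,p,z in[("mat strip tip",(357,138),4),("mat strip right",(360,150),4),("mat strip left",(354,150),4),("mat case corner",(290,163),4),("mat corners",(260,122),4),("",(398.5,121),4),
 ("lock strip tip",(373,152),86),("lock strip top",(380,157),104),("case far bottom left",(271,190.5),86),("case top left",(266,198),104)]:
    q=plane(f,p,z)[:2];print(n,q,"rel TCP in lock axes",(q-o)@R)
H=hsv(f)
b=[x for x in blobs((H[...,1]<50)&(H[...,2]>200),300)];print([(x[0],x[2]) for x in b])
E
```

```text
mat strip tip [ 540.2 -347.1] rel TCP in lock axes [21.  69.2]
mat strip right [ 541.9 -354.4] rel TCP in lock axes [23.  61.9]
mat strip left [ 538.1 -354.2] rel TCP in lock axes [19.3 61.9]
mat case corner [ 497.6 -359.8] rel TCP in lock axes [-20.8  54. ]
mat corners [ 481.6 -334.2] rel TCP in lock axes [-38.3  78.7]
 [ 565.6 -338.6] rel TCP in lock axes [45.9 79.1]
lock strip tip [ 539.4 -347.2] rel TCP in lock axes [20.1 69. ]
lock strip top [ 539.5 -347.1] rel TCP in lock axes [20.2 69.1]
case far bottom left [ 497.  -360.3] rel TCP in lock axes [-21.4  53.5]
case top left [ 497.8 -359.4] rel TCP in lock axes [-20.7  54.4]
[(np.int32(2057), array([290, 138,  79,  52], dtype=int32))]
```

Already within about 1 mm, so I'll lower.

Call:
play_rows(rows=[{"dp": [0, 0.02, 0.6], "turn": [0, 0, 0], "fingers": 1}, {"dp": [0, 0, 0.8], "turn": [0, 0, 0], "fingers": 1}, {"dp": [0, 0, 0.4], "turn": [0, 0, 0], "fingers": 1}, {"dp": [0, 0, 0.12], "turn": [0, 0, 0], "fingers": 1}, {"dp": [0, 0, 0], "turn": [0, 0, 0], "fingers": 1}])

```text
clock: 15.33
eef_pos: [515.4, -411.8, 10.9]
tcp_rot: [-3.139, -0.002, 1.514]
contact_force: [1.2, -0.4, -5.0]
opening: 0.484
grasp_force: 63.7
```

Call:
play_rows(rows=[{"dp": [0, 0, 0.04], "turn": [0, 0, 0], "fingers": 1}, {"dp": [0, 0, 0.04], "turn": [0, 0, 0], "fingers": 1}, {"dp": [0, 0, 0], "turn": [0, 0, 0], "fingers": 1}])

```text
clock: 15.58
eef_pos: [517.2, -414.2, 10.5]
tcp_rot: [3.14, 0.001, 1.513]
contact_force: [0.2, -0.4, -4.7]
opening: 0.484
grasp_force: 63.8
```

Call:
play_rows(rows=[{"dp": [0, 0, 0.03], "turn": [0, 0, 0], "fingers": 1}, {"dp": [0, 0, 0], "turn": [0, 0, 0], "fingers": 1}])

```text
clock: 15.75
eef_pos: [516.8, -414.1, 8.7]
tcp_rot: [3.141, 0.001, 1.513]
contact_force: [-0.0, -0.2, -4.9]
opening: 0.486
grasp_force: 63.8
```

Call:
play_rows(rows=[{"dp": [0, 0, 0.04], "turn": [0, 0, 0], "fingers": 1}, {"dp": [0, 0, 0.02], "turn": [0, 0, 0], "fingers": 1}, {"dp": [0, 0, 0], "turn": [0, 0, 0], "fingers": 1}])

```text
clock: 16.0
eef_pos: [516.7, -414.1, 6.5]
tcp_rot: [3.141, 0.0, 1.513]
contact_force: [-1.9, 2.2, 3.7]
opening: 0.483
grasp_force: 64.6
```

Call:
play_rows(rows=[{"dp": [0, 0, 0.02], "turn": [0, 0, 0], "fingers": 1}, {"dp": [0, 0, 0], "turn": [0, 0, 0], "fingers": 1}])

```text
clock: 16.17
eef_pos: [516.7, -414.2, 6.4]
tcp_rot: [3.141, 0.0, 1.513]
contact_force: [-4.0, 3.3, 11.8]
opening: 0.485
grasp_force: 65.7
```

Call:
play_rows(rows=[{"dp": [0, 0, -0.02], "turn": [0, 0, 0], "fingers": 0.4}, {"dp": [0, 0, 0], "turn": [0, 0, 0], "fingers": 0.3}, {"dp": [0, 0, 0], "turn": [0, 0, 0], "fingers": 0.2}, {"dp": [0, 0, 0], "turn": [0, 0, 0], "fingers": 0.2}, {"dp": [0, 0, -0.4], "turn": [0, 0, 0], "fingers": 0.1}])

```text
clock: 16.58
eef_pos: [514.9, -412.6, 19.0]
tcp_rot: [-3.138, -0.003, 1.513]
contact_force: [-0.5, 0.6, 0.2]
opening: 0.896
grasp_force: 0.0
```

Call:
play_rows(rows=[{"dp": [0, 0, -0.8], "turn": [0, 0, 0], "fingers": 0.1}, {"dp": [0, 0, -1], "turn": [0, 0, 0], "fingers": 0.1}, {"dp": [0, 0, -0.5], "turn": [0, 0, -0.8], "fingers": 0.1}, {"dp": [0, 0, 0], "turn": [0, 0, -0.8], "fingers": 0.1}, {"dp": [0, 0, 0], "turn": [0, 0, -0.78], "fingers": 0.1}])

```text
clock: 17.0
eef_pos: [517.6, -414.8, 115.9]
tcp_rot: [3.139, 0.003, 1.766]
contact_force: [-0.4, 0.6, -1.0]
opening: 0.901
grasp_force: 0.0
```

Call:
play_rows(rows=[{"dp": [0.76, -0.54, 0], "turn": [0, 0, 0], "fingers": 0.1}, {"dp": [0.76, -0.54, 0], "turn": [0, 0, 0], "fingers": 0.1}, {"dp": [0.76, -0.54, 0], "turn": [0, 0, 0], "fingers": 0.1}, {"dp": [0.76, -0.54, 0], "turn": [0, 0, 0], "fingers": 0.1}, {"dp": [0.77, -0.54, 0], "turn": [0, 0, 0], "fingers": 0.1}])

```text
clock: 17.42
eef_pos: [380.2, -283.7, 113.5]
tcp_rot: [3.141, 0.0, 1.762]
contact_force: [0.6, 0.4, 0.7]
opening: 0.901
grasp_force: 0.0
```

Call:
play_rows(rows=[{"dp": [0, 0, 0], "turn": [0, 0, 0], "fingers": 0.1}, {"dp": [0, 0, 0], "turn": [0, 0, 0], "fingers": 0.1}])

```text
clock: 17.58
eef_pos: [380.1, -283.6, 113.7]
tcp_rot: [-3.141, -0.001, 1.763]
contact_force: [0.6, -1.1, 0.5]
opening: 0.9
grasp_force: 0.0
```

```bash
python3 - <<'E'
from rig import r
from h import *
np.set_printoptions(precision=1,suppress=True)
s=r.sense();print(s["eef_pos"],s["tcp_rot"])
f=r.grab_frame("wrist");pickle.dump(f,open("w7.pkl","wb"));cv2.imwrite("pics/w7.png",f["pixels"][:,:,::-1])
E
```

```text
[ 380.1 -283.6  113.7] [-3.1 -0.   1.8]
```

View pics/w7.png

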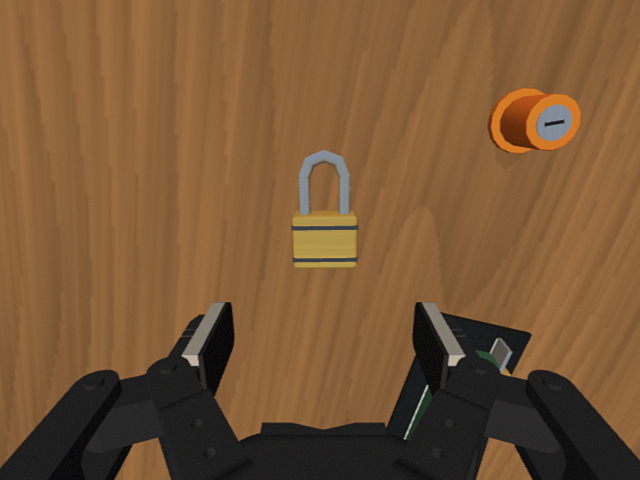

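The wrist view shows the padlock squarely between the fingers, with its block at (325,241). I'll descend and grip.

Call:
play_rows(rows=[{"dp": [-0.03, 0.04, 0.7], "turn": [0, 0, 0], "fingers": 0.1}, {"dp": [0, 0, 0.9], "turn": [0, 0, 0], "fingers": 0.1}, {"dp": [0, 0, 0.75], "turn": [0, 0, 0], "fingers": 0.1}, {"dp": [0, 0, 0.3], "turn": [0, 0, 0], "fingers": 0.2}, {"dp": [0, 0, 0.15], "turn": [0, 0, 0], "fingers": 0.3}])

```text
clock: 18.05
eef_pos: [383.4, -286.0, -0.6]
tcp_rot: [-3.14, -0.002, 1.762]
contact_force: [-0.2, 0.6, 0.9]
opening: 0.704
grasp_force: 0.0
```

Call:
play_rows(rows=[{"dp": [0, 0, 0], "turn": [0, 0, 0], "fingers": 0.35}, {"dp": [0, 0, 0], "turn": [0, 0, 0], "fingers": 0.4}, {"dp": [0, 0, 0], "turn": [0, 0, 0], "fingers": 0.45}, {"dp": [0, 0, 0], "turn": [0, 0, 0], "fingers": 1}, {"dp": [0, 0, 0], "turn": [0, 0, 0], "fingers": 1}])

```text
clock: 18.47
eef_pos: [384.0, -286.4, 3.0]
tcp_rot: [3.14, 0.002, 1.762]
contact_force: [-2.3, 0.2, 6.2]
opening: 0.523
grasp_force: 62.5
```

Call:
play_rows(rows=[{"dp": [0, 0, 0], "turn": [0, 0, 0], "fingers": 1}, {"dp": [0, 0, -0.2], "turn": [0, 0, 0], "fingers": 1}, {"dp": [0, 0, 0], "turn": [0, 0, 0], "fingers": 1}, {"dp": [0, 0, 0], "turn": [0, 0, 0], "fingers": 1}])

```text
clock: 18.8
eef_pos: [383.8, -286.1, 10.5]
tcp_rot: [3.14, 0.001, 1.762]
contact_force: [0.9, -0.1, -4.5]
opening: 0.524
grasp_force: 62.4
```

Call:
play_rows(rows=[{"dp": [0, 0, -0.6], "turn": [0, 0, 0], "fingers": 1}, {"dp": [0, 0, -0.9], "turn": [0, 0, -0.3], "fingers": 1}, {"dp": [0.3, 0.13, -0.6], "turn": [0, 0, 0], "fingers": 1}, {"dp": [0.7, 0.32, 0], "turn": [0, 0, 0], "fingers": 1}, {"dp": [0.87, 0.4, 0], "turn": [0, 0, 0], "fingers": 1}])

```text
clock: 19.22
eef_pos: [401.4, -206.4, 95.5]
tcp_rot: [3.138, 0.003, 1.791]
contact_force: [0.9, 1.7, -3.7]
opening: 0.524
grasp_force: 63.5
```

Call:
play_rows(rows=[{"dp": [0.87, 0.4, 0], "turn": [0, 0, 0], "fingers": 1}, {"dp": [0.87, 0.4, 0], "turn": [0, 0, 0], "fingers": 1}, {"dp": [0.87, 0.4, 0], "turn": [0, 0, 0], "fingers": 1}, {"dp": [0.87, 0.4, 0], "turn": [0, 0, 0], "fingers": 1}, {"dp": [0.87, 0.4, 0], "turn": [0, 0, 0], "fingers": 1}])

```text
clock: 19.63
eef_pos: [439.3, -16.0, 93.8]
tcp_rot: [3.141, 0.0, 1.794]
contact_force: [1.4, -0.6, -3.5]
opening: 0.525
grasp_force: 63.5
```

Call:
play_rows(rows=[{"dp": [0.87, 0.4, 0], "turn": [0, 0, 0], "fingers": 1}, {"dp": [0.87, 0.4, 0], "turn": [0, 0, 0], "fingers": 1}, {"dp": [0.87, 0.4, 0], "turn": [0, 0, 0], "fingers": 1}, {"dp": [0.87, 0.4, 0], "turn": [0, 0, 0], "fingers": 1}, {"dp": [0.87, 0.4, 0], "turn": [0, 0, 0], "fingers": 1}])

```text
clock: 20.05
eef_pos: [478.7, 171.6, 93.7]
tcp_rot: [-3.142, 0.0, 1.794]
contact_force: [1.7, -1.4, -3.9]
opening: 0.523
grasp_force: 63.5
```

Call:
play_rows(rows=[{"dp": [0.87, 0.4, 0], "turn": [0, 0, 0], "fingers": 1}, {"dp": [0.87, 0.4, 0], "turn": [0, 0, 0], "fingers": 1}, {"dp": [0.87, 0.4, 0], "turn": [0, 0, 0], "fingers": 1}, {"dp": [0.87, 0.4, 0], "turn": [0, 0, 0], "fingers": 1}, {"dp": [0.87, 0.4, 0], "turn": [0, 0, 0], "fingers": 1}])

```text
clock: 20.47
eef_pos: [518.1, 358.8, 93.3]
tcp_rot: [-3.141, 0.0, 1.794]
contact_force: [1.0, -0.4, -3.0]
opening: 0.524
grasp_force: 63.5
```

Call:
play_rows(rows=[{"dp": [0.43, 0.2, 0], "turn": [0, 0, 0], "fingers": 1}, {"dp": [0, 0, 0], "turn": [0, 0, 0], "fingers": 1}, {"dp": [0, 0, 0], "turn": [0, 0, 0], "fingers": 1}, {"dp": [0, 0, 0], "turn": [0, 0, 0], "fingers": 1}])

```text
clock: 20.8
eef_pos: [521.6, 374.4, 93.0]
tcp_rot: [-3.14, 0.001, 1.794]
contact_force: [-0.2, -0.1, -3.6]
opening: 0.522
grasp_force: 63.5
```

```bash
python3 - <<'E'
from rig import r
from h import *
np.set_printoptions(precision=1,suppress=True)
s=r.sense();print(s["eef_pos"],s["tcp_rot"],s["contact_force"])
f=r.grab_frame("wrist");pickle.dump(f,open("w8.pkl","wb"));cv2.imwrite("pics/w8.png",f["pixels"][:,:,::-1])
E
```

```text
[521.6 374.4  93. ] [-3.1  0.   1.8] [-0.2 -0.1 -3.6]
```

View pics/w8.png

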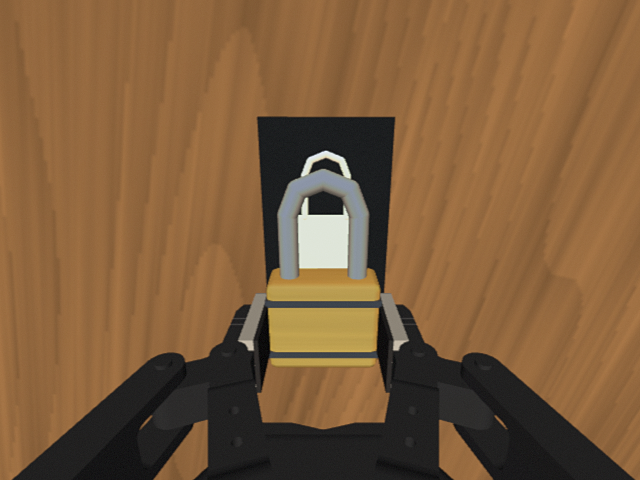

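The wrist view shows the drawn shackle tip at (325.5,151) and the drawn block's far edge at y=215. The held shackle tip is at (323,169) and the held block's far bottom edge at y≈268.

```bash
python3 - <<'E'
from h import *
np.set_printoptions(precision=1,suppress=True)
f=pickle.load(open("w8.pkl","rb"))
a=np.radians(12.75);R=np.array([[np.cos(a),-np.sin(a)],[np.sin(a),np.cos(a)]]);o=np.array([521.6,374.4])
for n,p,z in[("drawn tip",(325.5,150.5),4),("drawn shackle L",(301.5,190),4),("drawn shackle R",(350.5,190),4),("drawn block far",(324,214.5),4),("tip",(323,169),100),("shL",(278,230),100),("shR",(368,230),100),("block far",(323,268),90),("block far top",(323,278),110),("mat c",(258,117),4),("",(394,117),4)]:
    q=plane(f,p,z)[:2];print(n,q,(q-o)@R)
E
```

```text
drawn tip [509.5 434.4] [ 1.4 61.2]
drawn shackle L [499.7 406.1] [-14.3  35.8]
drawn shackle R [531.2 413.3] [17.9 35.8]
drawn block far [517.9 393.1] [ 0.5 19.1]
tip [507.6 436.6] [ 0.1 63.7]
shL [495.4 408.9] [-17.9  39.4]
shR [530.6 416.9] [18.1 39.5]
block far [517.6 392.3] [ 0.1 18.3]
block far top [516.7 396.9] [ 0.1 23. ]
mat c [464.3 444.9] [-40.3  81.4]
 [546.1 463.4] [43.5 81.4]
```

Call:
play_rows(rows=[{"dp": [-0.02, 0.04, 0.6], "turn": [0, 0, 0], "fingers": 1}, {"dp": [0, 0, 0.8], "turn": [0, 0, 0], "fingers": 1}, {"dp": [0, 0, 0.45], "turn": [0, 0, 0], "fingers": 1}, {"dp": [0, 0, 0.15], "turn": [0, 0, 0], "fingers": 1}, {"dp": [0, 0, 0], "turn": [0, 0, 0], "fingers": 1}])

```text
clock: 21.27
eef_pos: [523.1, 373.1, 12.1]
tcp_rot: [-3.138, 0.001, 1.793]
contact_force: [0.5, -0.2, -2.9]
opening: 0.52
grasp_force: 63.4
```

Call:
play_rows(rows=[{"dp": [0, 0, 0.04], "turn": [0, 0, 0], "fingers": 1}, {"dp": [0, 0, 0.04], "turn": [0, 0, 0], "fingers": 1}, {"dp": [0, 0, 0], "turn": [0, 0, 0], "fingers": 1}])

```text
clock: 21.52
eef_pos: [525.0, 375.4, 11.7]
tcp_rot: [3.14, -0.001, 1.794]
contact_force: [0.1, 0.0, -3.1]
opening: 0.523
grasp_force: 63.4
```

Call:
play_rows(rows=[{"dp": [0, 0, 0.02], "turn": [0, 0, 0], "fingers": 1}, {"dp": [0, 0, 0], "turn": [0, 0, 0], "fingers": 1}])

```text
clock: 21.68
eef_pos: [524.6, 375.3, 10.4]
tcp_rot: [3.141, -0.0, 1.794]
contact_force: [-0.7, 0.1, -3.9]
opening: 0.518
grasp_force: 63.4
```

Call:
play_rows(rows=[{"dp": [0, 0, 0.04], "turn": [0, 0, 0], "fingers": 1}, {"dp": [0, 0, 0.04], "turn": [0, 0, 0], "fingers": 1}, {"dp": [0, 0, 0], "turn": [0, 0, 0], "fingers": 1}])

```text
clock: 21.93
eef_pos: [524.4, 375.2, 7.0]
tcp_rot: [3.141, -0.0, 1.794]
contact_force: [-1.4, -2.1, 2.4]
opening: 0.517
grasp_force: 64.3
```

Call:
play_rows(rows=[{"dp": [0, 0, 0.02], "turn": [0, 0, 0], "fingers": 1}, {"dp": [0, 0, 0], "turn": [0, 0, 0], "fingers": 1}])

```text
clock: 22.1
eef_pos: [524.4, 375.2, 7.0]
tcp_rot: [3.141, -0.0, 1.794]
contact_force: [-3.7, -2.4, 12.6]
opening: 0.521
grasp_force: 65.2
```

Touched down. I'll release, rise, and back off toward +y to clear the top camera's view.

Call:
play_rows(rows=[{"dp": [0, 0, -0.02], "turn": [0, 0, 0], "fingers": 0.4}, {"dp": [0, 0, 0], "turn": [0, 0, 0], "fingers": 0.3}, {"dp": [0, 0, 0], "turn": [0, 0, 0], "fingers": 0.2}, {"dp": [0, 0, 0], "turn": [0, 0, 0], "fingers": 0.2}, {"dp": [0, 0, -0.4], "turn": [0, 0, 0], "fingers": 0.1}])

```text
clock: 22.52
eef_pos: [522.5, 373.8, 19.9]
tcp_rot: [-3.137, 0.002, 1.794]
contact_force: [-0.7, -0.7, -0.1]
opening: 0.896
grasp_force: 0.0
```

Call:
play_rows(rows=[{"dp": [0, 0, -0.8], "turn": [0, 0, 0], "fingers": 0.1}, {"dp": [0, 0, -1], "turn": [0, 0, 0], "fingers": 0.1}, {"dp": [0, 0, -1], "turn": [0, 0, 0], "fingers": 0.1}, {"dp": [0.6, -0.7, -0.2], "turn": [0, 0, 0], "fingers": 0.1}, {"dp": [0.6, -0.7, 0], "turn": [0, 0, 0], "fingers": 0.1}])

```text
clock: 22.93
eef_pos: [461.5, 410.9, 146.6]
tcp_rot: [3.135, -0.004, 1.791]
contact_force: [0.5, 1.4, -0.3]
opening: 0.901
grasp_force: 0.0
```

Call:
play_rows(rows=[{"dp": [0.6, -0.7, 0], "turn": [0, 0, 0], "fingers": 0.1}, {"dp": [0.6, -0.7, 0], "turn": [0, 0, 0], "fingers": 0.1}, {"dp": [0.6, -0.7, 0], "turn": [0, 0, 0], "fingers": 0.1}, {"dp": [0.6, -0.7, 0], "turn": [0, 0, 0], "fingers": 0.1}, {"dp": [0.6, -0.7, 0], "turn": [0, 0, 0], "fingers": 0.1}])

```text
clock: 23.35
eef_pos: [294.3, 496.1, 142.5]
tcp_rot: [3.141, -0.0, 1.794]
contact_force: [0.8, 1.1, -0.1]
opening: 0.897
grasp_force: 0.0
```

Call:
play_rows(rows=[{"dp": [0, 0, 0], "turn": [0, 0, 0], "fingers": 0.1}, {"dp": [0, 0, 0], "turn": [0, 0, 0], "fingers": 0.1}, {"dp": [0, 0, 0], "turn": [0, 0, 0], "fingers": 0.1}])

```text
clock: 23.6
eef_pos: [296.0, 495.5, 142.4]
tcp_rot: [3.141, 0.0, 1.795]
contact_force: [0.5, -0.7, 0.1]
opening: 0.902
grasp_force: 0.0
```

```bash
python3 - <<'E'
from rig import r
from h import *
np.set_printoptions(precision=1,suppress=True)
f=r.grab_frame("top");pickle.dump(f,open("top1.pkl","wb"));t=f["pixels"][:,:,::-1]
c=lambda x,y:cv2.resize(t[y-30:y+31,x-40:x+41],(400,300),interpolation=cv2.INTER_CUBIC)
cv2.imwrite("pics/end.png",np.vstack([np.hstack([c(170,268),c(520,264)]),np.hstack([c(278,220),c(391,217)])]))
K=8
def up(x,y,w,h):
    c=cv2.resize(f["pixels"][y:y+h,x:x+w],None,fx=K,fy=K,interpolation=cv2.INTER_CUBIC)
    H=cv2.cvtColor(c,cv2.COLOR_RGB2HSV).astype(int);return H[...,0],H[...,1],H[...,2]
def rect(m,x,y,z,k):
    m=cv2.morphologyEx(m.astype(np.uint8),3,np.ones((25,25)));m=cv2.morphologyEx(m,2,np.ones((k,k)))
    c=max(cv2.findContours(m,0,1)[0],key=cv2.contourArea)[:,0]
    return cv2.minAreaRect(np.array([plane(f,((u+.5)/K-.5+x,(v+.5)/K-.5+y),z)[:2] for u,v in c]).astype(np.float32))
h,s,v=up(140,245,60,48);print("padlock (want 521.6,375.5 ~12.75)",rect((s>90)&(h>19)&(h<32)&(v>110),140,245,24,21))
h,s,v=up(480,240,80,48);print("lock green",rect((h>60)&(h<100)&(s>70),480,240,22,15))
E
```

```text
padlock (want 521.6,375.5 ~12.75) ((523.228271484375, 376.1775817871094), (46.118072509765625, 40.548828125), 13.403319358825684)
lock green ((512.8532104492188, -411.3238830566406), (117.86766815185547, 39.69474792480469), 85.80695343017578)
```

View pics/end.png

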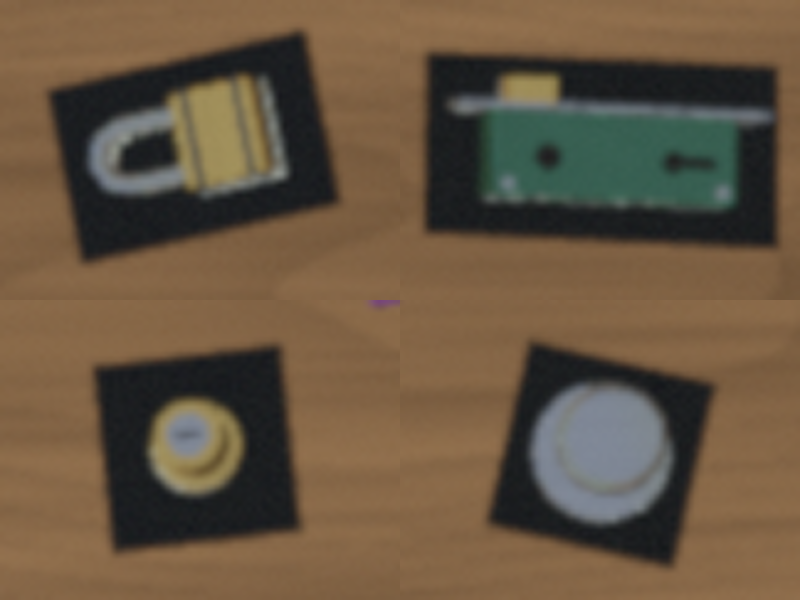

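All four parts cover their outlines within about 2–3 mm and point as drawn. The rest of the offset on the lock is parallax from its height. I'm handing in.

```bash
python3 -c "
from rig import r
print(r.sign_off())"
```

```text
the job is handed in; nothing more can be done
None
```

I set all four lock parts on their mats, each within about 2–3 mm of its outline and facing as drawn. The arm stayed clear of the oil bottle and the jar, and I handed the job in at about 24 s; no verdict came back.

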